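Load the parts baskets on the lift and hold it raised

TASK

Thread the two ring-shaped parts baskets over the steel post of the basket lift and down fully home, the large blue-banded one first and the small brass one on top of it. Then press the red release button on the top of the post all the way in, take hold of the post itself with the gripper and pull it straight up past its first stop (a click) to the second stop, where it goes no further. Finish while still gripping the post and holding it fully raised with both baskets on it, so the watchmaker can look them over; leave everything else on the bench where it is.

Things in the scene. Friction and masses are not known exactly. Their poses are not given: they have to be found in the camera images.
- lift: Fixed grey round housing of the basket lift, bolted to the bench: 100 mm wide at the foot, 86 mm wide above, 50 mm tall. Origin: centre of its underside on the bench; z up. The post rises from its middle, always upright.
- post: Upright steel post, 16 mm diameter, 56 mm tall, rubber grip rings near its top, 2.5 mm bevel at the top edge. It stands on a dark flange, 50 mm wide, 8 mm thick, that carries the baskets. Origin: on its axis at the flange's top face (58 mm above the bench when down); z up. Flange and button rise with it (0.35 kg). Above both baskets (30 mm of stack) 26 mm of post is free to grip.
- mast (a joint): Extension of the post in m: 0 = down (start, locked). Lifting it with the baskets takes 5 to 8 N. First stop: a sprung click between 0.040 and 0.049, some 10 N more to pull through (about 17 N in all); it carries the post if lowered on it gently. Second stop: the hard end of travel at 0.090; nothing holds the post there, it drops back if let go.
- button (a joint): How far the red button is pressed, in m: 0 = out, 0.005 = fully in. It stays in where it is left (friction about 4 N; it takes 5 to 8 N to push). While it is out a latch keeps the post down; the latch is clear from about 0.0035.
- button_top (a point): Centre of the top face of the red push button on the top of the post: 10 mm diameter, 6 mm proud of the post's top when out (62 mm above the flange's top face), 1 mm when fully in.
- basket_large: Large closed parts basket, aluminium with a blue band and blue dots on top: a flat ring, 58 mm outer diameter, 16 mm tall, with a plain 22 mm hole right through the middle (3 mm clear of the post all round). About 0.09 kg. Origin: centre of its underside; z up. Lies flat on the bench.
- basket_small: Small closed parts basket, brass with a black band and black dots on top: a flat ring, 46 mm outer diameter, 14 mm tall, with the same 22 mm hole. About 0.07 kg. Origin: centre of its underside; z up. Lies flat on the bench. Home, it rests on the large basket, its underside 16 mm above the flange's top face.
- loupe: Bystander, to be left alone: black eyepiece loupe, 34 mm wide, 30 mm tall, standing on its wide end. Origin: underside
- clear_block: Bystander, to be left alone: clear acrylic block 45 x 45 x 16 mm. Origin: underside
- watch: Bystander, to be left alone: gold square wristwatch with a short piece of bracelet each end, about 111 x 32 x 9 mm, lying flat along its own x. Origin: underside
- pin_holder: Bystander, to be left alone: round steel puck, 36 mm wide, 15 mm tall, with three fine brass pins standing to 36 mm. Origin: underside
- driver: Bystander, to be left alone: small blue-handled screwdriver lying along its own x, 110 mm long. Origin: underside
- spare_lid: Bystander, to be left alone: copper lid 42 mm wide, 5 mm thick with a 12 mm knob on top (11 mm overall); not part of the job. Origin: underside
Not all that is in view belongs to the job. Leave any green or purple look-alike of the basket_large alone. What is shaped like the lift but green is not meant.

How it is judged (in metres and radians):
On the way, in this order (a step that is already met when the one before it is completed fails the run):
1. the large basket is home on the flange, the lift down (z of basket_large in the frame of post between -0.0025 and 0.0025 m and horizontal distance between basket_large and post below 0.006 m and angle between basket_large's own z axis and vertical below 0.1 rad and value of joint mast below 0.01 m), for 0.2 s.
2. the small basket is home on the large one, the lift down (all of step 1 and z of basket_small in the frame of post between 0.0135 and 0.0185 m and horizontal distance between basket_small and post below 0.006 m and angle between basket_small's own z axis and vertical below 0.1 rad), for 0.2 s.
3. the button is pressed in, the lift still down (value of joint button above 0.0035 m and value of joint mast below 0.01 m), for 0.1 s.
4. the post is pulled past the first stop to the second (value of joint mast above 0.085 m), for 0.2 s.
At the end, for the whole second after the job is handed in: The fingers grip the post (over 3 N) and hold it still, raised over 84 of 90 mm, button in over 3 mm; both baskets home within 2.5 mm, large below small, level within 0.1 rad, the arm pressing neither (under 1 N); no bystander moved over 25 mm (value of joint mast above 0.084 m and velocity of joint mast below 0.02 m/s and value of joint button above 0.003 m and contact force between the fingers and post above 3 N and z of basket_large in the frame of post between -0.0025 and 0.0025 m and horizontal distance between each of basket_large, basket_small and post below 0.006 m and angle between each of basket_large, basket_small's own z axis and vertical below 0.1 rad and z of basket_small in the frame of post between 0.0135 and 0.0185 m and contact force between the arm and basket_large below 1 N and contact force between the arm and basket_small below 1 N); the arm keeps its last pose, push and grip.
It fails at once if a bystander is moved from its place (distance of any of loupe, clear_block, watch, pin_holder, driver, spare_lid from where it was at the start of the episode above 0.025 m).
It also fails if it takes over 67 s, if anything falls off the work surface, if the arm or the gripper's body presses on something with over 40 N, if the wrist force passes 120 N, or if a joint passes its speed limit or range.

ROBOT

A 7-joint arm with a two-finger parallel gripper is mounted at the origin on the work surface. World frame = base frame: x ahead of the robot, y to its left, z up, the work surface at z = 0. Lengths are in mm, angles in rad, forces in N, time in s.
With the tool pointing down it reaches from about 400 to 850 mm from the base axis. Payload 4.4 kg.
Tool frame: the origin (TCP) lies at the very end of the fingers, on their centre line; the grasp point (between the pads) lies 19 mm behind it; z points along the fingers, y is the line along which they close (so a half turn about z gives the same grasp; the last joint's range is limited). The gripper opens to 94 mm and grips with 3 to 60 N. Pads are 16 mm wide; open, the fingers measure 119 mm over their backs; the gripper's body (75 mm by 177 mm) begins 78 mm behind the grasp point.
Start: joints at [1.191, 0.628, 0.038, 1.517, -0.027, 0.996, -0.02], TCP at [200.668, -618.264, 205.478] pointing down, gripper open.
Joint ranges: [-3.06, 3.06], [-0.37, 2.12], [-1.25, 1.32], [0.18, 2.47], [-1.1, 4.24], [0.23, 1.98], [-2.94, 2.94]. Speed limits (rad/s): [2.57, 2.57, 3.14, 3.14, 3.14, 3.14, 3.14].

INTERFACE

Orientations are given as [roll, pitch, yaw] about the fixed x, y, z axes, in that order (R = Rz(yaw) Ry(pitch) Rx(roll)).
In Python, from cell import * gives the robot as it stands.
- The arm moves only by the tool jog_arm, never from a script. Its argument "deltas" is a list of rows, each a list of 3 entries, a list of its own where there are three numbers: the shift along the tool's x, y, z in m, then the turn, a rotation vector about the tool's x, y, z in rad, then the opening, from -1 (shut) to 1 (fully open), so that 0 is half open. A call has 1 to 12 rows; each row shifts and turns the commanded pose from where the row before left it, along the tool's axes as they then stand; what a row does not reach is not made up. A row lasts 1/8 s, in which the tool goes at most 62.5 mm and 10.7 degrees, less where a joint would pass 70% of its speed; a pose out of reach is approached as far as the arm can. A call is refused whole if a number of a shift passes 0.0625 or a number of a turn 0.188, either way. A call with a gripper value outside its range is refused whole. The fingers move at their own pace and stop on an object; "force" is the grip in N (left out, the last holds). Time passes only in rows, so rows that do not move let the fingers close. It gives the time, the measured TCP pose, the force, the opening and the grip force at its end, in the units of the state.
- observe(): the state, without advancing time (a new reading comes with each control period).
- camera(name): name is "side" or "top" or "wrist"; returns a dict with "image" (384x512x3 uint8, red, green, blue), "fx", "fy", "cx", "cy" (pixels), "rvec" (rotation vector, rad) and "tvec" (3), from world to camera coordinates, as OpenCV has them; the wrist camera has in their place "hand_eye" (4x4, takes a point from camera to tool coordinates, whose origin is the TCP and whose axes are the flange's). Camera axes: x right, y down, z forward; pixel columns grow to the right and rows downward; lengths in mm; the calibration is good to about 2 mm. A picture is of the moment at which its call begins: read the wrist's pose just before it. There is no depth.
- sign_off(): hands the job in; it is judged then, once.
The state is a dict: "time": time; "q": joint angles; "joint_vel": joint speeds; "joint_efforts": joint torques, N m; "ee_pos": TCP position; "orientation": TCP orientation; "contact_force": force on the tool from outside, world axes, zero at the start; "moment": the same for the moment, N m; "finger_gap": finger opening in mm; "gripper_force": force on a finger pad.
Only numpy, scipy, OpenCV 4.12 (cv2) and the standard library are available. Lean on these libraries where they do the work, as an engineer would, in place of code of your own. Each camera call takes 0.05 s, during which the arm holds its last target. There are 200 camera calls.

## Working session

There is one attempt and no reset: what is moved stays moved. The work goes in short steps, Python scripts to look and compute and a tool call to move; the robot and the scene stay as the last step left them, time stands still between calls to the robot, and variables do not carry over. Pictures are saved under pics/ and viewed, at most 10 in all, crops included, and the job is handed in when it is done.

Besides the shell and the picture viewer there is one more tool, called after "Call:" in YAML: its name, and indented under it one key for each argument. jog_arm: Moves the arm, as the interface text tells. Its arguments: {"type":"object","properties":{"deltas":{"type":"array"},"force":{"type":"number"}},"required":["deltas"]}

```bash
mkdir -p pics; cat > h.py <<'E'
from cell import *
import numpy as np, cv2
from scipy.spatial.transform import Rotation as R
def snap(n,f):
    s=observe(); c=camera(n); c['s']=s
    np.save(f'pics/{f}.npy',c,allow_pickle=True)
    cv2.imwrite(f'pics/{f}.png',c['image'][:,:,::-1]); return c
def load(f): return np.load(f'pics/{f}.npy',allow_pickle=True).item()
def w2c(c):
    if 'hand_eye' in c:
        T=np.eye(4);T[:3,:3]=R.from_euler('xyz',c['s']['orientation']).as_matrix();T[:3,3]=c['s']['ee_pos']
        M=np.linalg.inv(T@np.array(c['hand_eye']));return M[:3,:3],M[:3,3]
    return R.from_rotvec(np.ravel(c['rvec'])).as_matrix(),np.ravel(c['tvec'])
def pix(c,u,v,z):
    A,t=w2c(c);d=A.T@np.array([(u-c['cx'])/c['fx'],(v-c['cy'])/c['fy'],1]);o=-A.T@t
    return (o+d*(z-o[2])/d[2]).round(1)
def proj(c,p):
    A,t=w2c(c);q=A@np.array(p,float)+t
    return np.array([c['fx']*q[0]/q[2]+c['cx'],c['fy']*q[1]/q[2]+c['cy']]).round(1)
E
python3 - <<'E'
from h import *
a=snap('top','top');b=snap('side','side');s=observe()
print(s['orientation'],s['finger_gap'],s['time'])
im=cv2.imread('pics/top.png');cv2.imwrite('pics/topb.png',cv2.resize(im,(800,600),interpolation=3))
E
```

```text
[-3.13988755e+00  4.21202001e-05  3.13785429e-01] 94.10756964923584 0.1
```

View pics/topb.png

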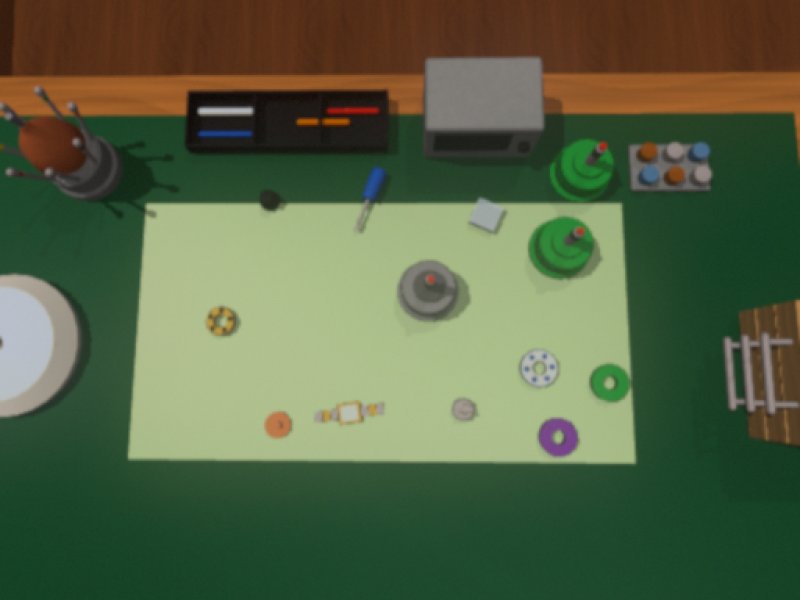

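View pics/side.png

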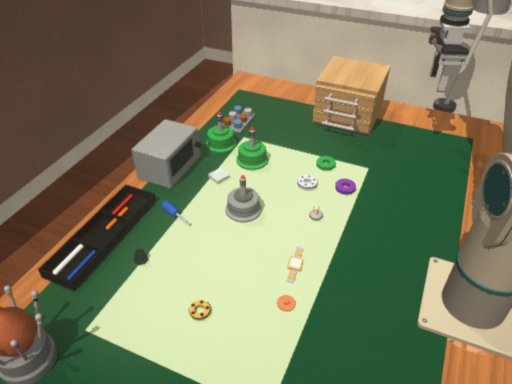

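Top picture (800 px wide): the blue-dotted basket is at (540,368), with green (610,382) and purple (558,437) look-alikes. The brass basket is at (221,321); the orange spare lid at (278,425) could be confused with it. The grey lift is at (428,290), with green look-alikes at (562,246) and (583,168). By the description I choose the blue-dotted basket, the brass basket with black dots and the grey lift. Next, a close crop to check that choice.

```bash
python3 - <<'E'
from h import *
c=load('top');im=c['image'][:,:,::-1]
out=[]
for n,(u,v),z in [('L',(540,368),16),('S',(221,321),14),('lift',(428,290),50)]:
    u/=1.5625;v/=1.5625
    print(n,pix(c,u,v,z)); a,b=int(u)-22,int(v)-22
    k=cv2.resize(im[b:b+44,a:a+44],(264,264),interpolation=cv2.INTER_CUBIC); out.append(k); print('crop origin',a,b)
cv2.imwrite('pics/crop.png',np.hstack(out))
for u,v in [(430,280),(276,425),(487,215),(463,409),(349,412),(372,195),(270,200),(610,382),(558,437),(562,246)]: print(pix(c,u/1.5625,v/1.5625,10)[:2])
E
```

```text
L [ 465.1 -255.1   16. ]
crop origin 323 213
S [537.8 255.6  14. ]
crop origin 119 183
lift [583.8 -77.6  50. ]
crop origin 251 163
[606.5 -82.5]
[373.7 161.3]
[ 715.8 -177.1]
[ 400.4 -133.7]
[394.6  46.1]
[750.3  13.8]
[741.8 184.6]
[ 443.8 -365.7]
[ 358.5 -281.1]
[ 663.4 -298.5]
```

View pics/crop.png

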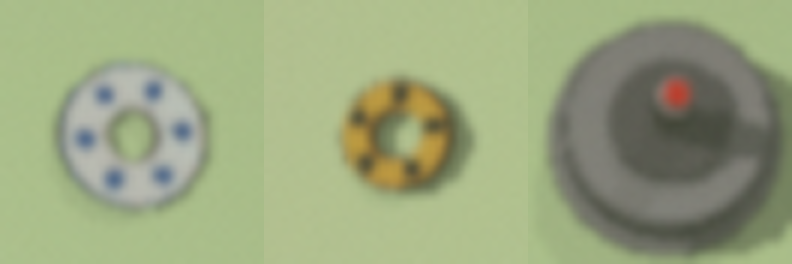

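```bash
cat >> h.py <<'E'
def delta(s,p):
    return (R.from_euler('xyz',s['orientation']).as_matrix().T@(np.array(p,float)-s['ee_pos'])/1000).round(4)
E
python3 - <<'E'
from h import *
c=load('top');s=observe()
f=lambda ox,oy,x,y,z:pix(c,(x+.5)/6-.5+ox,(y+.5)/6-.5+oy,z)
L=f(323,213,136,135,16);S=f(119,183,134,134,14)
print(L,S,f(251,163,146,122,58),f(251,163,149,93,120))
d=load('side')
print(proj(d,L),proj(d,S),[pix(d,*q) for q in [(307,182,16),(200,309,14),(243,178,120)]])
print(delta(s,[L[0],L[1],150]))
E
```

```text
[ 466.1 -254.2   16. ] [539.1 257.   14. ] [589.1 -79.7  58. ] [590.1 -78.2 120. ]
[306.9 179.1] [199.2 306.4] [array([ 461.6, -241.5,   16. ]), array([534.2, 262.2,  14. ]), array([582.8, -66.9, 120. ])]
[ 0.3649 -0.2636  0.0551]
```

Call:
jog_arm:
  deltas:
    - [[0,0,0],[0,0,0.157],1]
    - [[0,0,0],[0,0,0.157],1]
    - [[0.01,-0.058,0],[0,0,0],1]
    - [[0.01,-0.058,0],[0,0,0],1]
    - [[0.035,-0.048,0],[0,0,0],1]
    - [[0.035,-0.048,0],[0,0,0],1]
    - [[0.035,-0.048,0],[0,0,0],1]
    - [[0.035,-0.048,0.01],[0,0,0],1]
    - [[0.035,-0.048,0.02],[0,0,0],1]
    - [[0.05,-0.008,0.025],[0,0,0],1]
    - [[0.02,0,0],[0,0,0],1]
    - [[0,0,0],[0,0,0],1]

```text
time: 1.6
ee_pos: [466.6, -253.8, 149.9]
orientation: [-3.141, 0.0, 0.002]
contact_force: [-1.4, -0.7, 0.1]
finger_gap: 94.1
gripper_force: 0.0
```

```bash
python3 - <<'E'
from h import *
c=snap('wrist','w1');s=c['s'];print(s['ee_pos'],s['orientation'],s['q'],s['time'])
print(proj(c,[466,-254,16]),np.array(c['hand_eye']).round(3))
E
```

```text
[ 466.63085784 -253.75123552  149.86101593] [-3.14126462e+00  3.28772793e-04  2.01068624e-03] [ 0.38485025  0.53516465  0.08915503  1.90940025 -0.07073291  0.7004466
 -1.05305613] 1.6
[257.5 182.7] [[ 0.00000e+00 -9.62000e-01 -2.72000e-01  7.98950e+01]
 [ 1.00000e+00  0.00000e+00  1.00000e-03 -1.33200e+00]
 [-0.00000e+00 -2.72000e-01  9.62000e-01 -1.79141e+02]
 [ 0.00000e+00  0.00000e+00  0.00000e+00  1.00000e+00]]
```

View pics/w1.png

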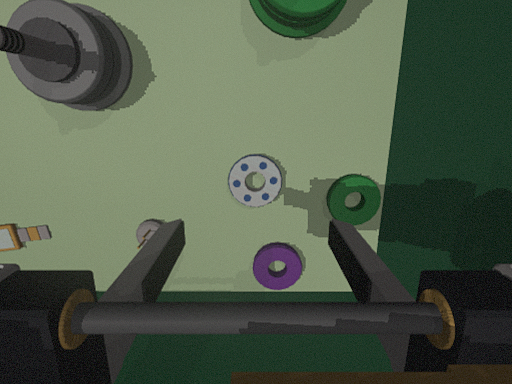

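```bash
cat >> h.py <<'E'
def ring(c,box,lo,hi,z,name=None):
    """fit ellipse centre of colour mask (HSV range) in box, -> world at height z"""
    u0,v0,u1,v1=box;im=cv2.cvtColor(c['image'],cv2.COLOR_RGB2HSV)[v0:v1,u0:u1]
    m=cv2.inRange(im,np.array(lo),np.array(hi));m=cv2.morphologyEx(m,cv2.MORPH_CLOSE,np.ones((5,5)))
    k=max(cv2.findContours(m,cv2.RETR_EXTERNAL,cv2.CHAIN_APPROX_NONE)[0],key=cv2.contourArea)
    e=cv2.fitEllipse(cv2.convexHull(k));u,v=e[0][0]+u0,e[0][1]+v0
    print('ell',round(u,1),round(v,1),np.round(e[1],1));return pix(c,u,v,z)
E
python3 - <<'E'
from h import *
c=load('w1');print(c['fx'],c['cx'],c['cy'])
im=cv2.cvtColor(c['image'],cv2.COLOR_RGB2HSV);print(im[160:212:4,256].tolist(),im[181,290],im[181,310])
p=ring(c,(215,145,300,220),(85,0,60),(140,255,255),16);print(p)
p=ring(c,(215,145,300,220),(0,0,130),(180,45,255),16);print(p,delta(c['s'],[p[0],p[1],3]))
E
```

```text
297.09676792251906 256.1960086042845 189.91766740683406
[[80, 5, 151], [68, 7, 151], [53, 7, 146], [39, 41, 107], [43, 55, 143], [43, 51, 150], [43, 56, 147], [37, 38, 87], [70, 5, 140], [40, 5, 146], [10, 5, 148], [23, 7, 146], [43, 52, 146]] [ 44  56 149] [37 56 96]
ell 254.8 179.9 [51.8 53.7]
[ 469.2 -251.    16. ]
ell 254.4 181.3 [50.5 51.9]
[ 467.6 -250.6   16. ] [ 0.001  -0.0031  0.1469]
```

Call:
jog_arm:
  deltas:
    - [[0.0015,-0.003,0.05],[0,0,0],1]
    - [[0,0,0.05],[0,0,0],1]
    - [[0,0,0.035],[0,0,0],1]
    - [[0,0,0.012],[0,0,0],0.3]
    - [[0,0,0],[0,0,0],0]
    - [[0,0,0],[0,0,0],-1]
    - [[0,0,0],[0,0,0],-1]
    - [[0,0,0],[0,0,0],-1]
    - [[0,0,0],[0,0,0],-1]
  force: 20

```text
time: 2.78
ee_pos: [468.0, -252.0, 4.9]
orientation: [3.14, -0.002, -0.0]
contact_force: [-0.3, 0.6, 8.1]
finger_gap: 57.3
gripper_force: 20.0
```

Call:
jog_arm:
  deltas:
    - [[0,0,-0.02],[0,0,0],-1]
    - [[0,0,-0.05],[0,0,0],-1]
    - [[0,0,-0.05],[0,0,0],-1]
    - [[0.01,-0.03,-0.037],[0,0,0],-1]
    - [[0.022,-0.05,0],[0,0,0],-1]
    - [[0.02,-0.05,0],[0,0,0],-1]
    - [[0.02,-0.043,0],[0,0,0],-1]
    - [[0,0,0],[0,0,0],-1]
    - [[0,0,0],[0,0,0],-1]

```text
time: 3.9
ee_pos: [538.7, -79.1, 160.6]
orientation: [3.141, 0.0, -0.0]
contact_force: [-0.6, -0.8, -0.0]
finger_gap: 57.4
gripper_force: 20.0
```

```bash
python3 - <<'E'
from h import *
c=snap('wrist','w2');s=c['s'];print(s['ee_pos'],s['orientation'],s['q'].__class__)
print(proj(c,[590,-78,120]))
im=cv2.imread('pics/w2.png');cv2.imwrite('pics/w2c.png',cv2.resize(im[80:300,150:370],(600,600),interpolation=2))
E
```

```text
[538.65174235 -79.06419317 160.61587286] [ 3.14085649e+00  4.87423934e-04 -2.72962264e-04] <class 'numpy.ndarray'>
[256.4 146. ]
```

View pics/w2c.png

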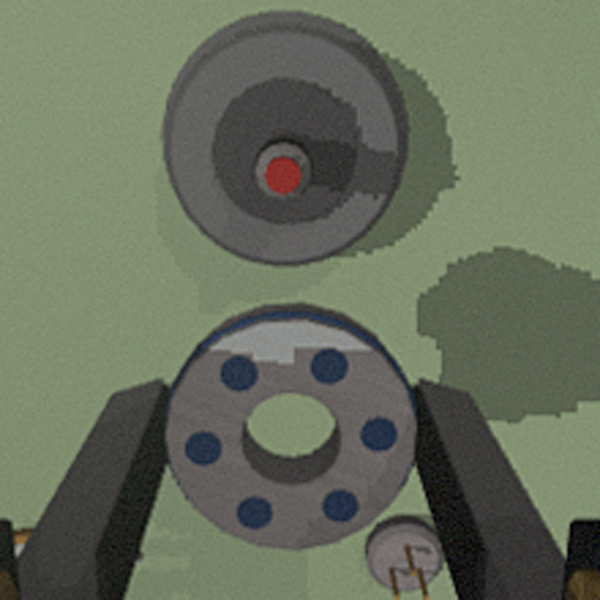

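```bash
python3 - <<'E'
from h import *
c=load('w2');q=lambda x,y:((x+.5)/2.727-.5+150,(y+.5)/2.727-.5+80)
b=pix(c,*q(283,174),120);f=pix(c,*q(286,149),58);l=pix(c,*q(291.4,439.7),171.7)
print(b,f,l,pix(c,*q(166,439),171.7),pix(c,*q(417,439),171.7),'shift',b-l)
d=pix(c,*q(285,137),50);print(d)
E
```

```text
[591.8 -75.9 120. ] [592.8 -76.4  58. ] [538.2 -78.  171.7] [538.4 -49.6 171.7] [ 538.4 -106.5  171.7] shift [ 53.6   2.1 -51.7]
[596.3 -76.   50. ]
```

Call:
jog_arm:
  deltas:
    - [[0.03,-0.001,0],[0,0,0],-1]
    - [[0.024,-0.001,0],[0,0,0],-1]
    - [[0,0,0.015],[0,0,0],-1]
    - [[0,0,0.015],[0,0,0],-1]
    - [[0,0,0.008],[0,0,0],-1]
    - [[0,0,0],[0,0,0],-1]

```text
time: 4.7
ee_pos: [591.8, -76.7, 121.6]
orientation: [-3.141, 0.002, -0.001]
contact_force: [0.2, -0.1, -1.0]
finger_gap: 57.1
gripper_force: 20.0
```

```bash
cat >> h.py <<'E'
def blobs(c,box,lo,hi,amin=15):
    u0,v0,u1,v1=box;im=cv2.cvtColor(c['image'],cv2.COLOR_RGB2HSV)[v0:v1,u0:u1]
    n,_,st,ce=cv2.connectedComponentsWithStats(cv2.inRange(im,np.array(lo),np.array(hi)))
    return [(np.round(ce[i]+[u0,v0],1).tolist(),int(st[i,4])) for i in range(1,n) if st[i,4]>=amin]
E
python3 - <<'E'
from h import *
c=snap('wrist','w3');s=c['s'];z=s['ee_pos'][2];print(s['ee_pos'],s['contact_force'])
r=blobs(c,(200,180,310,300),(0,120,80),(8,255,255));d=blobs(c,(200,180,310,300),(100,80,40),(130,255,255))
print(r,d)
if r: print(pix(c,*r[0][0],120))
dd=np.array([x[0] for x in d]); 
for x in dd: print(pix(c,*x,z+11.1))
E
```

```text
[591.82328967 -76.66025444 121.58506388] [ 0.22736693 -0.13398689 -1.03788985]
[([256.3, 232.2], 126)] [([260.2, 200.9], 149), ([270.2, 213.9], 125), ([237.2, 216.5], 124), ([300.9, 225.7], 15), ([288.4, 238.8], 116), ([223.9, 244.0], 116), ([274.3, 265.1], 108), ([242.8, 267.7], 108)]
[591.6 -75.5 120. ]
[617.4 -77.8 132.7]
[609.2 -83.9 132.7]
[607.5 -64.  132.7]
[ 601.5 -102.6  132.7]
[592.8 -95.3 132.7]
[589.3 -55.4 132.7]
[574.7 -86.9 132.7]
[572.8 -66.9 132.7]
```

Call:
jog_arm:
  deltas:
    - [[0,0,0.01],[0,0,0],-1]
    - [[0,0,0.015],[0,0,0],-1]
    - [[0,0,0.015],[0,0,0],-1]
    - [[0,0,0.012],[0,0,0],-1]
    - [[0,0,0.005],[0,0,0],-1]
    - [[0,0,0],[0,0,0],-1]

```text
time: 5.5
ee_pos: [593.0, -76.5, 65.1]
orientation: [-3.142, 0.001, -0.0]
contact_force: [0.6, 0.7, -0.9]
finger_gap: 57.4
gripper_force: 20.0
```

Call:
jog_arm:
  deltas:
    - [[0,0,0.002],[0,0,0],-1]
    - [[0,0,0],[0,0,0],-1]
    - [[0,0,0],[0,0,0],1]
    - [[0,0,0],[0,0,0],1]
    - [[0,0,0],[0,0,0],1]
    - [[0,0,-0.02],[0,0,0],1]
    - [[0,0,-0.05],[0,0,0],1]
    - [[-0.02,0,-0.04],[0,0,0],1]
    - [[-0.03,0,0],[0,0,0],1]
    - [[0,0,0],[0,0,0],1]

```text
time: 6.75
ee_pos: [541.5, -76.6, 174.3]
orientation: [-3.141, 0.001, -0.001]
contact_force: [0.6, -0.4, 1.2]
finger_gap: 94.2
gripper_force: 0.0
```

```bash
python3 - <<'E'
from h import *
c=snap('wrist','w4');s=c['s'];z=s['ee_pos'][2];print(s['ee_pos'],s['contact_force'])
B=(180,80,330,230)
r=blobs(c,B,(0,120,80),(8,255,255));d=blobs(c,B,(100,80,40),(130,255,255))
print(r,d,proj(c,[591.6,-75.5,74]))
for x in r: print(pix(c,*x[0],120))
for x in d: print(pix(c,*x[0],74))
im=cv2.imread('pics/w4.png');cv2.imwrite('pics/w4c.png',cv2.resize(im[60:240,160:340],(500,500),interpolation=2))
E
```

```text
[541.47924788 -76.62724825 174.29349553] [ 0.56025638 -0.41052715  1.23994613]
[([256.5, 145.4], 116)] [([265.3, 117.9], 56), ([243.5, 119.8], 57), ([277.5, 136.0], 56), ([234.6, 139.6], 54), ([268.0, 155.5], 51), ([247.0, 157.1], 48)] [256.2 138.9]
[591.5 -75.7 120. ]
[610.7 -83.8  74. ]
[609.  -63.8  74. ]
[594.3 -95.3  74. ]
[591.  -55.3  74. ]
[576.1 -86.6  74. ]
[574.5 -66.7  74. ]
```

View pics/w4c.png

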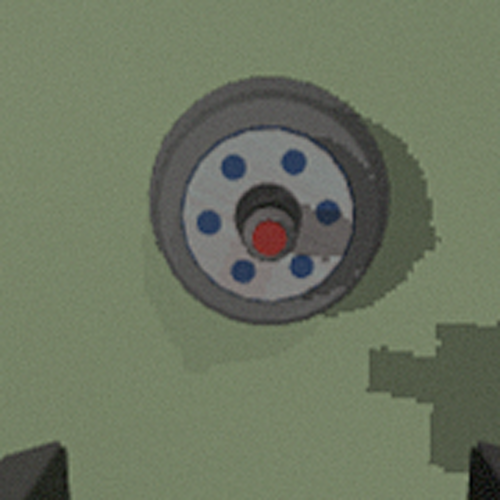

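The large basket is home: its dots sit evenly around the post, centred about 1 mm from the button axis at crop (268,236). Next is the small basket.

Call:
jog_arm:
  deltas:
    - [[0,-0.056,0],[0,0,0],1]
    - [[0,-0.056,0],[0,0,0],1]
    - [[0,-0.056,0],[0,0,0],1]
    - [[0,-0.056,0],[0,0,0],1]
    - [[0,-0.056,0.01],[0,0,0],1]
    - [[0,-0.056,0.015],[0,0,0],1]
    - [[0,0,0],[0,0,0],1]
    - [[0,0,0],[0,0,0],1]

```text
time: 7.8
ee_pos: [543.7, 259.2, 147.8]
orientation: [3.14, 0.0, 0.0]
contact_force: [0.2, -0.3, 0.4]
finger_gap: 94.0
gripper_force: 0.0
```

```bash
python3 - <<'E'
from h import *
c=snap('wrist','w5');s=c['s'];print(s['ee_pos'],s['orientation'],s['q'].round(2))
u,v=proj(c,[541,260,14]).astype(int);print(u,v)
p=ring(c,(u-40,v-40,u+40,v+40),(12,110,60),(30,255,255),14);print(p,delta(s,[p[0],p[1],5]))
im=cv2.imread('pics/w5.png');cv2.imwrite('pics/w5c.png',cv2.resize(im[v-80:v+80,u-80:u+80],(500,500),interpolation=2))
E
```

```text
[543.70435103 259.22363714 147.81968645] [3.14041053e+00 2.48882804e-04 1.17650979e-04] [-0.57  0.63  0.12  1.72 -0.1   0.8  -1.97]
256 184
ell 255.4 184.1 [39.9 41.4]
[541.5 261.1  14. ] [-0.0022 -0.002   0.1428]
```

View pics/w5c.png

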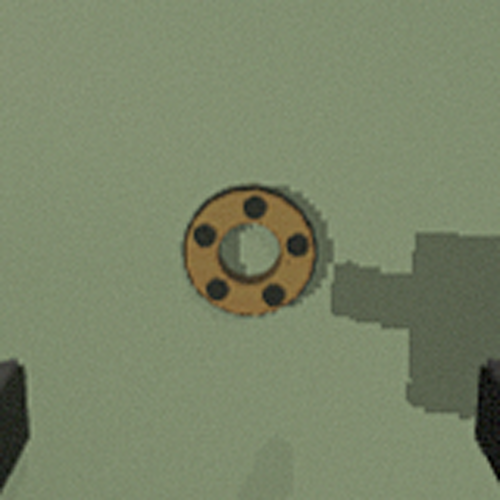

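The crop shows the brass ring with black dots, alone and centred at about (250,250).

Call:
jog_arm:
  deltas:
    - [[-0.002,-0.002,0.05],[0,0,0],1]
    - [[0,0,0.05],[0,0,0],0.5]
    - [[0,0,0.033],[0,0,0],0.3]
    - [[0,0,0.01],[0,0,0],0.3]
    - [[0,0,0],[0,0,0],-1]
    - [[0,0,0],[0,0,0],-1]
    - [[0,0,0],[0,0,0],-1]
    - [[0,0,0],[0,0,0],-1]
  force: 20

```text
time: 8.85
ee_pos: [542.6, 261.8, 7.1]
orientation: [-3.141, -0.003, -0.0]
contact_force: [0.1, -1.4, 7.0]
finger_gap: 44.9
gripper_force: 20.0
```

Call:
jog_arm:
  deltas:
    - [[0,0,-0.02],[0,0,0],-1]
    - [[0,0,-0.05],[0,0,0],-1]
    - [[0,0,-0.05],[0,0,0],-1]
    - [[0,0.038,-0.035],[0,0,0],-1]
    - [[0,0.06,0],[0,0,0],-1]
    - [[0,0.06,0],[0,0,0],-1]
    - [[0,0.06,0],[0,0,0],-1]
    - [[0,0.06,0],[0,0,0],-1]
    - [[0,0.06,0],[0,0,0],-1]
    - [[0,0,0],[0,0,0],-1]
    - [[0,0,0],[0,0,0],-1]

```text
time: 10.22
ee_pos: [541.2, -75.8, 161.3]
orientation: [-3.141, -0.001, -0.0]
contact_force: [-0.1, 0.7, -0.6]
finger_gap: 45.2
gripper_force: 20.0
```

```bash
python3 - <<'E'
from h import *
c=snap('wrist','w6');s=c['s'];z=s['ee_pos'][2];print(s['ee_pos'],s['orientation'])
r=blobs(c,(180,80,330,200),(0,120,80),(8,255,255));b=pix(c,*r[0][0],120)
p=ring(c,(190,195,320,300),(12,110,50),(30,255,255),z+7.5);print(r,b,p,b-p)
d=blobs(c,(205,195,310,290),(0,0,0),(180,255,45),8);print(d,[pix(c,*x[0],z+7.5)[:2].tolist() for x in d])
im=cv2.imread('pics/w6.png');cv2.imwrite('pics/w6c.png',cv2.resize(im[120:300,166:346],(540,540),interpolation=2))
E
```

```text
[541.21438563 -75.79032701 161.31275451] [-3.14067628e+00 -7.25697532e-04 -2.90815213e-04]
ell 256.1 236.3 [69.5 70.3]
[([257.8, 147.1], 137)] [591.7 -75.7 120. ] [542.2 -74.5 168.8] [ 49.5  -1.2 -48.8]
[([259.1, 252.9], 1309), ([259.2, 215.5], 109), ([231.4, 230.0], 106), ([282.6, 235.6], 112), ([238.3, 258.2], 103), ([269.1, 261.5], 98)] [[530.7, -76.4], [556.1, -76.4], [546.5, -59.1], [542.7, -91.1], [526.9, -63.1], [524.6, -82.9]]
```

View pics/w6c.png

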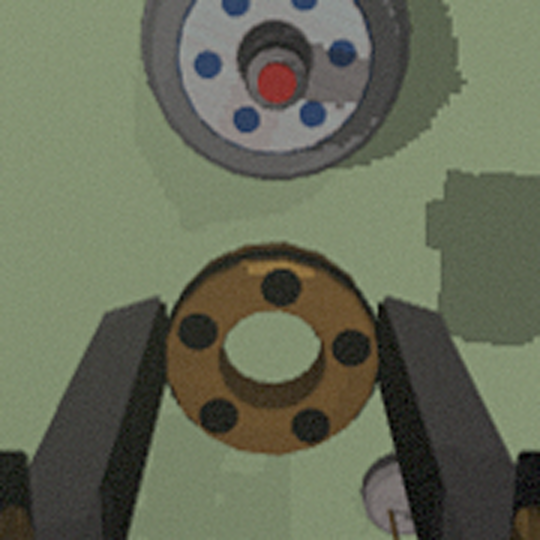

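The crop shows the brass basket held level at about (272,365), with the button at (277,82).

Call:
jog_arm:
  deltas:
    - [[0.03,0.001,0],[0,0,0],-1]
    - [[0.022,0,0],[0,0,0],-1]
    - [[0,0,0.015],[0,0,0],-1]
    - [[0,0,0.015],[0,0,0],-1]
    - [[0,0,0.007],[0,0,0],-1]
    - [[0,0,0],[0,0,0],-1]

```text
time: 11.02
ee_pos: [592.0, -77.4, 122.7]
orientation: [-3.141, 0.002, -0.0]
contact_force: [0.0, -0.8, -0.3]
finger_gap: 45.5
gripper_force: 20.0
```

```bash
python3 - <<'E'
from h import *
c=snap('wrist','w7');s=c['s'];z=s['ee_pos'][2];print(s['ee_pos'],s['contact_force'])
r=blobs(c,(200,180,310,300),(0,120,80),(8,255,255));print(r,[pix(c,*x[0],120) for x in r])
d=blobs(c,(205,195,310,290),(0,0,0),(180,255,45),8);d=[x for x in d if 85<x[1]<130];print(d)
print(np.mean([pix(c,*x[0],z+7.5) for x in d],0))
E
```

```text
[591.96546368 -77.38167146 122.67430745] [ 0.04193074 -0.84536679 -0.31296164]
[([255.6, 231.7], 137)] [array([591.6, -75.8, 120. ])]
[([259.3, 215.5], 116), ([231.5, 230.1], 111), ([282.6, 235.6], 112), ([238.3, 258.3], 104), ([269.2, 261.6], 99)]
[590.1  -76.14 130.2 ]
```

Call:
jog_arm:
  deltas:
    - [[0.001,0,0.006],[0,0,0],-1]
    - [[0,0,0.014],[0,0,0],-1]
    - [[0,0,0.014],[0,0,0],-1]
    - [[0,0,0.006],[0,0,0],-1]
    - [[0,0,0],[0,0,0],-1]

```text
time: 11.7
ee_pos: [593.7, -77.5, 82.7]
orientation: [-3.141, 0.001, -0.0]
contact_force: [1.1, -0.4, -0.3]
finger_gap: 45.5
gripper_force: 20.0
```

Call:
jog_arm:
  deltas:
    - [[0,0,0.002],[0,0,0],-1]
    - [[0,0,0],[0,0,0],-1]
    - [[0,0,0],[0,0,0],0.3]
    - [[0,0,0],[0,0,0],0.3]
    - [[0,0,-0.03],[0,0,0],0.3]
    - [[-0.02,0,-0.05],[0,0,0],-1]
    - [[-0.03,0,-0.01],[0,0,0],-1]
    - [[0,0,0],[0,0,0],-1]
    - [[0,0,0],[0,0,0],-1]

```text
time: 12.82
ee_pos: [545.0, -77.3, 171.5]
orientation: [-3.142, -0.001, -0.0]
contact_force: [-1.1, 0.6, -0.2]
finger_gap: 24.5
gripper_force: 0.0
```

```bash
python3 - <<'E'
from h import *
c=snap('wrist','w8');s=c['s'];print(s['ee_pos'],s['orientation'],s['finger_gap'])
B=(180,80,330,200)
r=blobs(c,B,(0,120,80),(8,255,255));print(r,[pix(c,*x[0],120) for x in r])
d=blobs(c,B,(0,0,0),(180,255,45),8)
for x in d: print(x,pix(c,*x[0],88))
im=cv2.imread('pics/w8.png');cv2.imwrite('pics/w8c.png',cv2.resize(im[60:260,156:356],(600,600),interpolation=2))
E
```

```text
[544.96695902 -77.33625771 171.4631747 ] [-3.14151977e+00 -9.19695835e-04 -4.97956156e-05] 24.539422108593293
[([255.6, 150.3], 122)] [array([591.6, -75.7, 120. ])]
([258.6, 124.8], 52) [609.1 -78.2  88. ]
([238.7, 136.6], 50) [599.  -60.8  88. ]
([257.7, 139.7], 47) [596.3 -77.4  88. ]
([275.4, 140.5], 53) [595.7 -93.   88. ]
([243.4, 158.6], 44) [579.6 -64.7  88. ]
([265.7, 160.9], 49) [577.6 -84.6  88. ]
```

View pics/w8c.png

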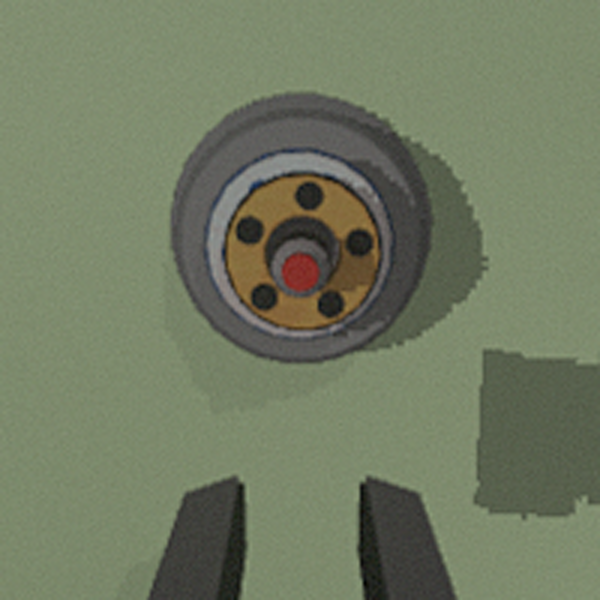

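Both baskets are home. The brass dots are centred within 1 mm of the post, and the button is at crop (300,271). Next I shut the fingers and press the button.

Call:
jog_arm:
  deltas:
    - [[0.03,-0.0015,0],[0,0,0],-1]
    - [[0.0165,0,0.01],[0,0,0],-1]
    - [[0,0,0.025],[0,0,0],-1]
    - [[0,0,0.01],[0,0,0],-1]
    - [[0,0,0],[0,0,0],-1]
    - [[0,0,0],[0,0,0],-1]

```text
time: 13.62
ee_pos: [591.1, -76.1, 127.0]
orientation: [3.141, -0.001, -0.0]
contact_force: [-0.3, -0.5, -0.7]
finger_gap: 0.1
gripper_force: 0.0
```

Call:
jog_arm:
  deltas:
    - [[0,0,0.004],[0,0,0],-1]
    - [[0,0,0.002],[0,0,0],-1]
    - [[0,0,0.002],[0,0,0],-1]
    - [[0,0,0.001],[0,0,0],-1]
    - [[0,0,0],[0,0,0],-1]

```text
time: 14.25
ee_pos: [590.8, -76.0, 117.8]
orientation: [3.142, -0.0, -0.0]
contact_force: [-0.6, 0.0, 3.4]
finger_gap: 0.4
gripper_force: 1.9
```

Call:
jog_arm:
  deltas:
    - [[0,0,0.001],[0,0,0],-1]
    - [[0,0,0.001],[0,0,0],-1]
    - [[0,0,0.001],[0,0,0],-1]
    - [[0,0,0],[0,0,0],-1]

```text
time: 14.75
ee_pos: [590.9, -76.0, 115.2]
orientation: [-3.142, -0.001, -0.0]
contact_force: [-2.3, 0.9, 9.0]
finger_gap: 0.3
gripper_force: 4.1
```

Call:
jog_arm:
  deltas:
    - [[0,0,0.001],[0,0,0],-1]
    - [[0,0,0.001],[0,0,0],-1]
    - [[0,0,0],[0,0,0],-1]

```text
time: 15.12
ee_pos: [591.0, -76.0, 114.9]
orientation: [-3.141, -0.001, -0.0]
contact_force: [-4.0, -0.2, 19.7]
finger_gap: 0.5
gripper_force: 10.0
```

The button bottoms out at 115 mm, so it is fully in. Now I grip the post.

Call:
jog_arm:
  deltas:
    - [[0.0005,0,-0.03],[0,0,0],-1]
    - [[0,0,0],[0,0,0],0]
    - [[0,0,0],[0,0,0],0]
    - [[0,0,0.02],[0,0,0],0]
    - [[0,0,0.02],[0,0,0],0]
    - [[0,0,0.01],[0,0,0],0]
    - [[0,0,0],[0,0,0],0]

```text
time: 16.0
ee_pos: [590.3, -75.9, 91.3]
orientation: [-3.141, 0.003, -0.0]
contact_force: [0.3, -0.6, 0.0]
finger_gap: 47.1
gripper_force: 0.0
```

Call:
jog_arm:
  deltas:
    - [[0.001,0,-0.001],[0,0,0],-1]
    - [[0,0,0],[0,0,0],-1]
    - [[0,0,0],[0,0,0],-1]
    - [[0,0,0],[0,0,0],-1]
  force: 55

```text
time: 16.5
ee_pos: [592.5, -76.9, 94.0]
orientation: [3.141, -0.001, -0.001]
contact_force: [-0.4, -1.0, 1.1]
finger_gap: 15.0
gripper_force: 55.0
```

Call:
jog_arm:
  deltas:
    - [[0,0,-0.01],[0,0,0],-1]
    - [[0,0,-0.01],[0,0,0],-1]
    - [[0,0,-0.01],[0,0,0],-1]
    - [[0,0,-0.01],[0,0,0],-1]
    - [[0,0,-0.01],[0,0,0],-1]
    - [[0,0,0],[0,0,0],-1]

```text
time: 17.25
ee_pos: [592.4, -76.8, 144.6]
orientation: [3.141, -0.001, -0.001]
contact_force: [1.6, -5.1, -4.5]
finger_gap: 14.5
gripper_force: 55.0
```

Call:
jog_arm:
  deltas:
    - [[0,0,-0.01],[0,0,0],-1]
    - [[0,0,-0.01],[0,0,0],-1]
    - [[0,0,-0.01],[0,0,0],-1]
    - [[0,0,-0.006],[0,0,0],-1]
    - [[0,0,-0.003],[0,0,0],-1]
    - [[0,0,0],[0,0,0],-1]

```text
time: 18.0
ee_pos: [592.4, -76.8, 183.0]
orientation: [3.14, -0.001, -0.0]
contact_force: [2.4, -4.4, -4.1]
finger_gap: 14.7
gripper_force: 55.0
```

Call:
jog_arm:
  deltas:
    - [[0,0,-0.001],[0,0,0],-1]
    - [[0,0,-0.001],[0,0,0],-1]
    - [[0,0,0],[0,0,0],-1]
    - [[0,0,0],[0,0,0],-1]

```text
time: 18.5
ee_pos: [592.3, -76.8, 184.1]
orientation: [3.14, -0.0, -0.0]
contact_force: [4.4, -5.1, -9.4]
finger_gap: 14.8
gripper_force: 55.0
```

```bash
python3 - <<'E'
from h import *
c=snap('side','s2');s=observe();print(s['ee_pos'],s['contact_force'],s['gripper_force'])
u,v=proj(c,[592,-76,165]).astype(int);print(u,v, proj(c,[592,-76,148]),proj(c,[592,-76,178]))
im=cv2.imread('pics/s2.png');cv2.imwrite('pics/s2c.png',cv2.resize(im[v-50:v+70,u-60:u+60],(600,600),interpolation=2))
E
```

```text
[592.36413315 -76.83556408 184.14833753] [ 3.79096544 -4.56164426 -8.83958275] 54.99622088042088
241 161 [241.1 166.4] [240.9 156.9]
```

View pics/s2c.png

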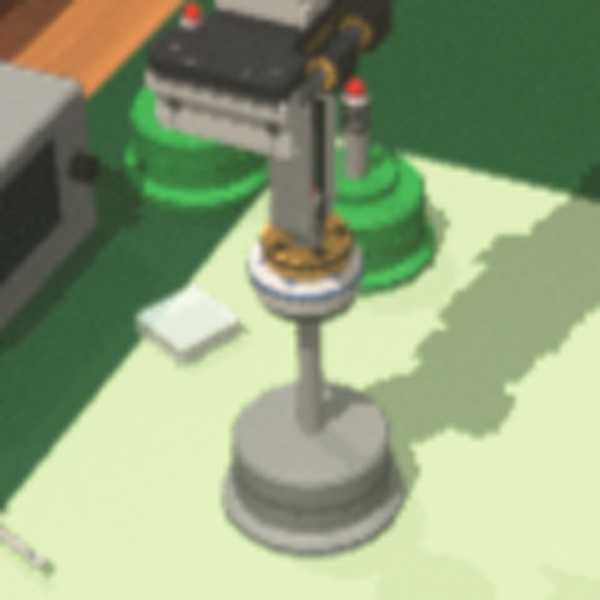

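The picture shows the post fully raised. Both baskets are on it at about (305,270), held by the gripper just above them. Handing in.

```bash
python3 -c "
from cell import *
print(sign_off())"
```

```text
the job is handed in; nothing more can be done
None
```

The job is handed in: both baskets are home on the post, the button is pressed fully in, and the gripper is holding the post raised at its second stop; the sign-off gave no verdict.

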